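# Re-home the bar tools in their docks

### The arm

A 6-joint arm with a two-finger parallel gripper is mounted at the origin on a cart in front of the work surface, level with it; the furniture and walls round the work are solid. World frame = base frame: x ahead of the robot, y to its left, z up, the work surface at z = 0. Lengths are in m, angles in degrees, forces in N, time in s.
With the tool pointing down it reaches from about 0.3 to 0.825 m from the base axis. Payload 5.4 kg.
Tool frame: the origin (TCP) lies midway between the tips of the shut fingers; the grasp point (between the pads) lies 19 mm behind it (r.tcp_to_grasp is the distance from the TCP to the grasp point, in m); z points along the fingers, y is the line along which they close (so a half turn about z gives the same grasp; the last joint's range is limited). The gripper opens to 92 mm and grips with 3 to 60 N. Pads are 20 mm wide; open, the fingers measure 128 mm over their backs; the gripper's body (75 mm by 189 mm) begins 69 mm behind the grasp point.
Start: joints at [-51.801, 9.076, 91.501, -0, 79.423, -12.038], TCP at [0.442, -0.368, 0.215] pointing down, gripper open.
Joint ranges: [-166.64, 166.64], [-54.1, 131.32], [10.49, 154.53], [-73.88, 253.88], [9.74, 151.15], [-171.62, 171.62]. Speed limits (degrees/s): [147.25, 147.25, 180, 180, 180, 180].

### API

Orientations are given as a 3x3 rotation matrix whose columns are the frame's x, y, z axes.
In Python, from cell import readout, vision, hand_in, models, r gives the robot as it stands. The module is installed in compiled form; this text tells all that it offers.
- The arm moves only by the tool move_arm, never from a script. Its argument "steps" is one flat list of numbers, 7 for each row, row after row: the shift along the tool's x, y, z in m, then the turn, a rotation vector about the tool's x, y, z in degrees, then the closure, from 0 (fully open) to 1 (shut). In form: [x, y, z, ax, ay, az, gripper, x, y, z, ax, ay, az, gripper, ...]. A call has 1 to 8 rows; each row shifts and turns the commanded pose from where the row before left it, along the tool's axes as they then stand; what a row does not reach is not made up. A row lasts 1/8 s, in which the tool goes at most 62.5 mm and 10.7 degrees, less where a joint would pass 70% of its speed; a pose out of reach is approached as far as the arm can. A call with a gripper value outside its range is refused whole. The fingers move at their own pace and stop on an object; "squeeze" is the grip in N (left out, the last holds). Time passes only in rows, so rows that do not move let the fingers close. It gives the time, the measured TCP pose, the force, the opening and the grip force at its end, in the units of the state.
- readout.sense(): the state, without advancing time (a new reading comes with each control period).
- vision.grab_frame(name): name is "side" or "top"; returns a dict with "frame" (400x640x3 uint8, red, green, blue), "intrinsics" (3x3 intrinsics, pixels), "extrinsics" (4x4, takes a point from camera to world coordinates). Camera axes: x right, y up, looking along -z (the intrinsics and any distortion apply to the point x, -y, -z); pixel columns grow to the right and rows downward; lengths in m; the calibration is good to about 2 mm. A picture is of the moment at which its call begins. There is no depth.
- hand_in(): hands the job in; it is judged then, once.
Trained networks look in a picture, given as the dict that the camera call returned (one of the last four; its "shot" number tells which), for a name from the list of things; names that differ only in an ending like _2 or _b are one class to them, and where a whole thing is asked for, a point or a joint stands for the part that bears it (a point fixed in the world has none). Each returns a list of dicts, best first, with "p" (0 to 1); they miss things now and then, are a little off and sometimes report something else, mostly with a low value. They report only what shows in the picture. A call takes as long as a camera call. They do not tell look-alikes from the thing itself.
- models.spot_in(target, picture): "centre" ([column, row] in pixels, amid what is visible of it).
- models.outline_of(target, picture): "pixels" (400x640 bool, what is visible of it) and "centre" ([column, row] in pixels, amid what is visible of it).
- models.spot_point(target, picture): "centre" ([column, row] in pixels: a listed point, or the origin of a listed thing).
The state is a dict: "clock": time; "joint_positions": joint angles; "dq": joint speeds; "effort": joint torques, N m; "eef_pos": TCP position; "eef_rot": TCP orientation; "contact_force": force on the tool from outside, world axes, zero at the start; "torque": the same for the moment, N m; "gripper_width": opening from 0.0 (shut) to 1.0 (fully open); "grasp_force": force on a finger pad.
Only numpy, scipy, OpenCV 4.12 (cv2) and the standard library are available. Lean on these libraries where they do the work, as an engineer would, in place of code of your own. Each camera call takes 0.05 s, during which the arm holds its last target. There are 200 camera calls.

### The job

After cleaning, the four bar tools were put back in one another's docks. Put each one back in the dock made for it, so that it sits fully down in its recess: the levelling tool flat in the large round dock, the timer flat in the square dock, the needle tool standing upright in the small round dock and the marker lying in the grooved pen rest. A dock holds only one tool, so park a tool on the grey board when you need room, and leave the steel dosing cup standing where it is.

Things in the scene. Friction and masses are not known exactly. Their poses are not given: they have to be found in the camera images.
- leveller: plain grey metal levelling tool, a solid round puck 62 mm in diameter and 32 mm high, 0.31 kg; origin at the centre of its underside, z up. Belongs in leveller_dock. At the start it rests flat on top of needle_dock or of pen_rest, covering the recess.
- timer: cream-white kitchen timer, 58 mm (x) by 62 mm (y), body 16 mm high (18 mm with the buttons), rounded corners, lies flat; origin at the centre of its underside, z up. Belongs in timer_dock, in any of the four square-on orientations. At the start it rests flat on top of pen_rest or of needle_dock, covering the recess.
- needle_tool: needle stirring tool standing upright in its dark wooden stand, one piece: round foot 37 mm in diameter and 24 mm high, above it a round handle 21 mm in diameter up to 107 mm; origin at the centre of the underside of the foot, z up. Belongs in needle_dock. At the start it stands inside the too wide recess of leveller_dock.
- marker: marker pen with a white barrel and black cap, 135 mm long (along its y axis), 17 mm wide, 16 mm high as it lies; origin at mid length on its axis, 8 mm above what it lies on. It may roll. Belongs in pen_rest. At the start it lies across the top of timer_dock, over the recess.
- leveller_dock: large round wooden dock, fixed, 96 mm in diameter, 18 mm high, with a round grey felt-lined recess 76 mm in diameter and 6 mm deep (floor 12 mm above the counter); origin at its centre on the counter.
- timer_dock: square wooden dock, fixed, 94 x 94 mm, 18 mm high, with a square grey felt-lined recess 76 x 76 mm, 6 mm deep (floor 12 mm above the counter), sides along its x and y; origin at its centre on the counter.
- needle_dock: small round wooden dock, fixed, 78 mm in diameter, 18 mm high, with a round grey felt-lined recess 51 mm in diameter and 6 mm deep (floor 12 mm above the counter); origin at its centre on the counter.
- pen_rest: oblong wooden pen rest, fixed, 56 mm (x) by 110 mm (y), 18 mm high, with a straight groove along its y axis, 29 mm wide and 4 mm deep (floor 14 mm above the counter), open at both ends; origin at its centre on the counter.
- board: flat grey tamping board, fixed, 100 x 100 mm, its top 15 mm above the counter, empty at the start: a free spot for parking one tool at a time; origin at its centre on the counter. Beware of a light stand's pole (26 mm thick, up to z = 0.49) close to the robot base at x = 0.06, y = -0.08.
- dosing_cup: brushed steel dosing cup, 60 mm in diameter, 59 mm high, loose, standing on the counter behind the work; origin at the centre of its underside. Not to be moved. Above and behind it the espresso machine's body overhangs the counter (x over 0.63, z over 0.17, y over -0.20; a leg at y = -0.18): swing the hand from place to place at x of about 0.5.
Mind the look-alikes: they are no part of the job. Several things have the shape of the needle_tool; the one meant has the colours described above.

How it is judged (in metres and radians):
At the end, for the whole second after the job is handed in: Each tool rests on the floor of its own recess (gap under 3 mm, marker 2.5 mm), flat or upright within 0.1 rad: leveller and needle tool within 12 mm of the dock centre, timer 15 mm, marker 20 mm and 0.2 rad along the groove; all released and still (under 0.02 m/s) (horizontal distance between leveller and leveller_dock below 0.012 m and z of leveller in the frame of leveller_dock below 0.015 m and angle between each of leveller, timer, needle_tool's own z axis and vertical below 0.1 rad and horizontal distance between timer and timer_dock below 0.015 m and z of timer in the frame of timer_dock below 0.015 m and horizontal distance between needle_tool and needle_dock below 0.012 m and z of needle_tool in the frame of needle_dock below 0.015 m and horizontal distance between marker and pen_rest below 0.02 m and angle between the y axis of marker and the y axis of pen_rest, either way round below 0.2 rad and z of marker in the frame of pen_rest below 0.0245 m and linear speed of each of leveller, timer, needle_tool, marker below 0.02 m/s); the robot touches nothing.
It fails at once if the dosing cup is pushed more than 25 mm away or knocked over (distance of dosing_cup from where it was at the start of the episode above 0.025 m or angle between dosing_cup's own z axis and vertical above 0.35 rad).
It also fails if it takes over 136 s, if anything falls off the work surface, if the arm or the gripper's body presses on something with over 40 N, if the wrist force passes 120 N, or if a joint passes its speed limit or range.

## Working session

There is one attempt and no reset: what is moved stays moved. The work goes in short steps, Python scripts to look and compute and a tool call to move; the robot and the scene stay as the last step left them, time stands still between calls to the robot, and variables do not carry over. Pictures are saved under pics/ and viewed, at most 14 in all, crops included, and the job is handed in when it is done.

Besides the shell and the picture viewer there is one more tool, called as name(argument=value, ...), one argument or row to a line, values as JSON. move_arm: Moves the arm, as the interface text tells. Its arguments: {"type":"object","properties":{"steps":{"type":"array"},"squeeze":{"type":"number"}},"required":["steps"]}

```bash
mkdir -p pics; cat > h.py <<'E'
import numpy as np, cv2
from cell import readout, vision, hand_in, models, r
def ray(pic,px):
    K=np.array(pic["intrinsics"]);E=np.array(pic["extrinsics"])
    d=np.linalg.inv(K)@np.array([px[0],px[1],1.0]); d=np.array([d[0],-d[1],-d[2]])
    return E[:3,3],E[:3,:3]@d
def at(pic,px,z):
    o,d=ray(pic,px); return o+d*(z-o[2])/d[2]
def proj(pic,P):
    K=np.array(pic["intrinsics"]);E=np.array(pic["extrinsics"])
    c=E[:3,:3].T@(np.array(P)-E[:3,3]); q=K@np.array([c[0],-c[1],-c[2]]); return q[:2]/q[2]
E
python3 - <<'E'
from h import *
for n in("top","side"):
    p=vision.grab_frame(n); print(n,p.keys(),np.round(p["intrinsics"],1).tolist(),np.round(p["extrinsics"],3).tolist())
    cv2.imwrite(f"pics/{n}0.png",p["frame"][:,:,::-1])
    for t in "leveller timer needle_tool marker leveller_dock timer_dock needle_dock pen_rest board dosing_cup".split():
        print(t,[(np.round(d["centre"]).tolist(),round(d["p"],2)) for d in models.spot_point(t,p)[:4]],[(np.round(d["centre"]).tolist(),round(d["p"],2),int(d["pixels"].sum())) for d in models.outline_of(t,p)[:4]])
print(readout.sense())
E
```

```text
top dict_keys(['frame', 'intrinsics', 'extrinsics', 'shot']) [[431.8, 0.0, 317.1], [0.0, 431.8, 201.2], [0.0, 0.0, 1.0]] [[0.006, 0.986, -0.169, 0.458], [-1.0, 0.007, 0.007, -0.189], [0.008, 0.169, 0.986, 0.975], [0.0, 0.0, 0.0, 1.0]]
leveller [([235.0, 263.0], 0.86)] [([231.0, 263.0], 0.85, 665), ([369.0, 206.0], 0.45, 1131)]
timer [([306.0, 243.0], 0.92)] [([361.0, 265.0], 0.72, 2070), ([311.0, 242.0], 0.61, 706)]
needle_tool [([192.0, 270.0], 0.84), ([369.0, 195.0], 0.77), ([358.0, 147.0], 0.72)] [([188.0, 268.0], 0.78, 346), ([375.0, 193.0], 0.67, 259), ([364.0, 148.0], 0.59, 293)]
marker [([428.0, 237.0], 0.64)] [([418.0, 237.0], 0.52, 280)]
leveller_dock [([370.0, 202.0], 0.84)] [([371.0, 204.0], 0.68, 1122)]
timer_dock [([423.0, 234.0], 0.92)] [([423.0, 232.0], 0.84, 1428), ([420.0, 237.0], 0.39, 298), ([309.0, 244.0], 0.25, 718)]
needle_dock [([232.0, 260.0], 0.71)] [([244.0, 259.0], 0.62, 269)]
pen_rest [([307.0, 242.0], 0.76), ([232.0, 263.0], 0.33)] [([291.0, 245.0], 0.62, 548)]
board [([364.0, 262.0], 0.75)] [([361.0, 264.0], 0.57, 2062)]
dosing_cup [([212.0, 197.0], 0.64
[... 1264 characters left out ...]

        7.94218493e+01, -1.20372661e+01]), 'dq': array([ 0.02825769, -0.12642251,  0.01122697,  0.07872116,  0.04855853,
       -0.02194513]), 'effort': array([-5.49449169e-05, -3.85568619e+01, -3.22356570e+01,  7.01585482e-02,
        3.07272607e-02, -1.01079090e-05]), 'eef_pos': array([ 0.44197313, -0.36778414,  0.21458954]), 'eef_rot': array([[ 6.39636926e-01,  7.68677177e-01,  1.02461958e-05],
       [ 7.68677177e-01, -6.39636926e-01,  1.20894182e-05],
       [ 1.58467051e-05,  1.43178616e-07, -1.00000000e+00]]), 'contact_force': array([ 0.51946314, -0.63399777,  0.71503941]), 'torque': array([0.04406732, 0.00498379, 0.00303756]), 'grasp_force': 0.0, 'gripper_width': 0.9993703802940849}
```

View pics/top0.png

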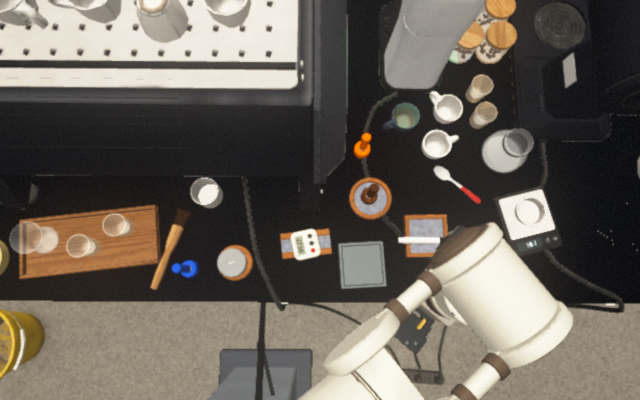

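View pics/side0.png

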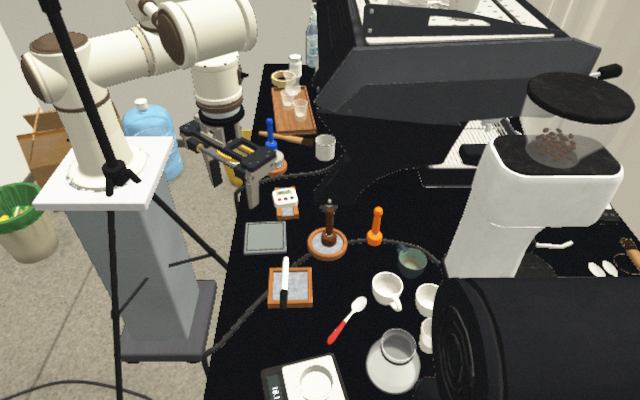

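```bash
python3 - <<'E'
import cv2
a=cv2.imread("pics/top0.png")[110:330,160:480]; cv2.imwrite("pics/topc.png",cv2.resize(a,(800,550),interpolation=cv2.INTER_CUBIC))
E
```

```text
(no output)
```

View pics/topc.png

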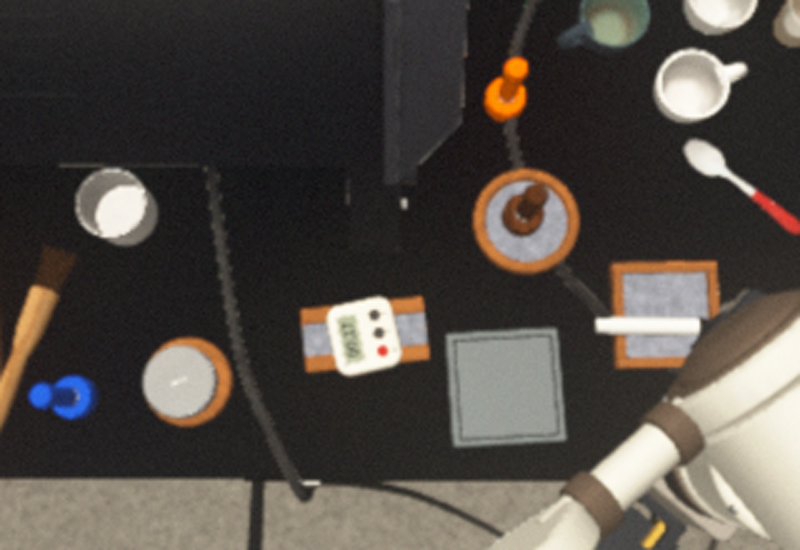

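Top view: the leveller covers needle_dock (232,263), the timer covers pen_rest (306,243), and the dark-wood needle_tool stands in leveller_dock (370,198). The marker lies over timer_dock (425,237), partly hidden by the arm, and the board at (362,265) is empty. The blue and orange needle tools are look-alikes.

```bash
cat >> h.py <<'E'
# rectified picture of plane z: 1 px = 0.5 mm; col = (Y1-y)/s, row = (X1-x)/s
X0,X1,Y0,Y1,s=0.30,0.60,-0.48,0.10,0.0005
def rect(pic,z):
    W=np.array([[X0,Y0],[X0,Y1],[X1,Y0],[X1,Y1]])
    src=np.float32([proj(pic,[x,y,z]) for x,y in W]); dst=np.float32([[(Y1-y)/s,(X1-x)/s] for x,y in W])
    return cv2.warpPerspective(pic["frame"],cv2.getPerspectiveTransform(src,dst),(int((Y1-Y0)/s),int((X1-X0)/s)),flags=cv2.INTER_CUBIC)
def w(c,rw): return np.round([X1-rw*s,Y1-c*s],4)
def blobs(mask,amin=800):
    mask=cv2.morphologyEx(mask.astype(np.uint8),cv2.MORPH_OPEN,np.ones((5,5)))
    for c in cv2.findContours(mask,cv2.RETR_EXTERNAL,cv2.CHAIN_APPROX_NONE)[0]:
        if cv2.contourArea(c)<amin: continue
        (cx,cy),(a,b),t=cv2.minAreaRect(c); e,rad=cv2.minEnclosingCircle(c)
        print("  rect",w(cx,cy),"sz mm",round(a*s*1e3,1),round(b*s*1e3,1),"ang",round(t,1),"circ",w(*e),round(2e3*rad*s,1))
E
python3 - <<'E'
from h import *
p=vision.grab_frame("top")
for n,z in(("wood",.018),("levtop",.044+.006),("timer",.034),("board",.015),("marker",.026),("handle",.119)):
    R=rect(p,z); H=cv2.cvtColor(R,cv2.COLOR_RGB2HSV).astype(int); h,S,V=H[...,0],H[...,1],H[...,2]
    print(n)
    if n=="wood": blobs((h<20)&(S>90)&(V>60))
    if n=="levtop": blobs((S<40)&(V>110)&(V<205))
    if n in("timer","marker"): blobs((S<60)&(V>205))
    if n=="board": blobs((S<60)&(V>80)&(V<190))
    if n=="handle": blobs((h<20)&(S>60)&(V<110)&(V>30),200)
    if n in("wood",): cv2.imwrite("pics/rect.png",cv2.resize(R,(800,413))[:,:,::-1])
for t,z in(("leveller",.018),("timer",.018),("needle_tool",.012),("marker",.026),("leveller_dock",0),("timer_dock",0),("needle_dock",0),("pen_rest",0),("board",0),("dosing_cup",0)):
    print(t,[np.round(at(p,d["centre"],z)[:2],3).tolist() for d in models.spot_point(t,p)[:3]])
E
```

```text
wood
  rect [ 0.5012 -0.1311] sz mm 15.5 28.8 ang 83.7 circ [ 0.5012 -0.1312] 31.7
  rect [ 0.5108 -0.2153] sz mm 15.7 28.3 ang 83.7 circ [ 0.5105 -0.2153] 31.0
  rect [ 0.4856 -0.0217] sz mm 80.1 68.0 ang 88.4 circ [ 0.4858 -0.0155] 81.4
  rect [ 0.513  -0.4225] sz mm 31.0 66.0 ang 90.0 circ [ 0.5134 -0.4218] 69.4
  rect [ 0.545  -0.1267] sz mm 16.5 30.4 ang 83.5 circ [ 0.545  -0.1268] 33.7
  rect [ 0.5546 -0.2084] sz mm 16.0 32.0 ang 83.2 circ [ 0.5548 -0.2082] 34.5
  rect [ 0.5703 -0.4335] sz mm 53.5 92.0 ang 90.0 circ [ 0.5702 -0.4355] 103.0
  rect [ 0.5908 -0.3145] sz mm 18.5 75.0 ang 90.0 circ [ 0.5995 -0.3145] 75.0
levtop
  rect [ 0.3185 -0.2551] sz mm 24.5 56.9 ang 48.5 circ [ 0.3236 -0.2506] 56.9
  rect [ 0.3589 -0.3026] sz mm 19.1 44.9 ang 60.8 circ [ 0.3575 -0.3032] 46.1
  rect [ 0.4842 -0.0142] sz mm 57.5 61.5 ang 90.0 circ [ 0.485  -0.0144] 62.5
  rect [ 0.5185 -0.4265] sz mm 20.0 62.0 ang 90.0 circ [ 0.5195 -0.4265] 64.6
  rect [ 0.482  -0.2909] sz mm 95.0 95.6 ang 86.4 circ [ 0.4818 -0.2912] 131.2
  rect [ 0.521  -0.1305] sz mm 26.3 24.6 ang 82.6 circ [ 0.5202 -0.131 ]
[... 2354 characters left out ...]
07  -0.3698] 27.2
  rect [ 0.5081 -0.448 ] sz mm 27.9 98.2 ang 34.1 circ [ 0.5097 -0.4455] 99.4
  rect [ 0.5575 -0.3675] sz mm 38.0 4.0 ang 90.0 circ [ 0.5575 -0.3675] 38.2
  rect [ 0.5722 -0.2937] sz mm 47.6 8.9 ang 10.2 circ [ 0.5752 -0.2942] 47.7
  rect [0.5309 0.0914] sz mm 31.8 121.2 ang 20.1 circ [0.5302 0.0905] 122.8
leveller [[0.543, -0.444], [0.481, -0.012], [0.526, -0.175]]
timer [[0.528, -0.179]]
needle_tool [[0.747, -0.289], [0.637, -0.317], [0.467, 0.075]]
marker [[0.545, -0.445]]
leveller_dock [[0.634, -0.31]]
timer_dock [[0.546, -0.44]]
needle_dock [[0.491, -0.011], [0.485, -0.292]]
pen_rest [[0.526, -0.169]]
board [[0.485, -0.295], [0.546, -0.445]]
dosing_cup [[0.641, 0.049]]
```

View pics/rect.png

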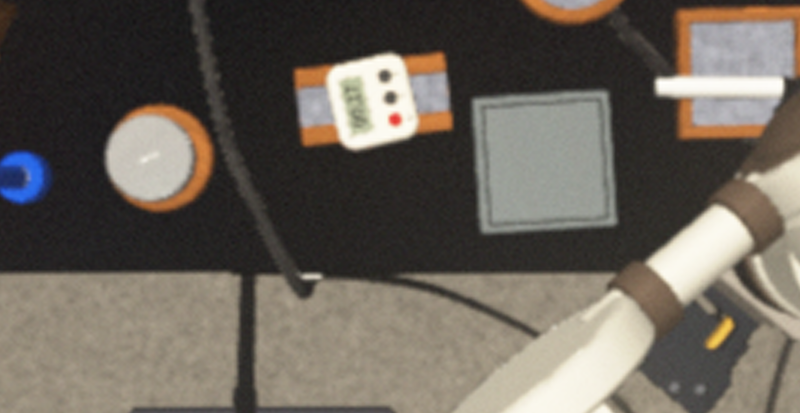

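```bash
sed -i 's/^X0,X1.*/X0,X1,Y0,Y1,s=0.40,0.72,-0.56,0.06,0.0005/' h.py; cat >> h.py <<'E'
def fitcirc(mask,c0,R,tol=.008):
    # outer boundary points near radius R around c0 -> fitted circle centre
    e=cv2.Canny((mask*255).astype(np.uint8),50,150); rr,cc=np.nonzero(e)
    P=np.c_[X1-rr*s,Y1-cc*s]; c=np.array(c0,float)
    for _ in range(8):
        d=np.linalg.norm(P-c,axis=1); k=abs(d-R)<tol; u=(P[k]-c)/d[k,None]
        c=c+np.linalg.lstsq(u,d[k]-R,rcond=None)[0]; tol=max(tol*.8,.003)
    return np.round(c,4),k.sum()
E
python3 - <<'E'
from h import *
p=vision.grab_frame("top")
def hsv(z): 
    H=cv2.cvtColor(rect(p,z),cv2.COLOR_RGB2HSV).astype(int); return H[...,0],H[...,1],H[...,2]
h,S,V=hsv(.018); m=(h<20)&(S>90)&(V>60)
print("levdock",fitcirc(m,[.633,-.31],.048),fitcirc(m,[.633,-.31],.038)); print("needledock",fitcirc(m,[.485,-.018],.039))
h,S,V=hsv(.05); print("lev",fitcirc((S<60)&(V>110),[.485,-.0145],.031))
print("timer_dock wood");h,S,V=hsv(.018);blobs((h<20)&(S>90)&(V>60),500)
R=rect(p,.119);cv2.imwrite("pics/r119.png",cv2.resize(R[:330,560:960],(800,660))[:600,:,::-1])
o=models.outline_of("needle_tool",p)
for d in o: print(np.round(d["centre"]),d["p"])
# predicted outline of needle if centre c
E
```

```text
levdock (array([ 0.631 , -0.3147]), np.int64(648)) (array([ 0.6308, -0.3148]), np.int64(474))
needledock (array([ 0.4857, -0.0163]), np.int64(495))
lev (array([ 0.4844, -0.0144]), np.int64(395))
timer_dock wood
  rect [ 0.5012 -0.1311] sz mm 15.3 28.9 ang 83.3 circ [ 0.5012 -0.1312] 31.7
  rect [ 0.5108 -0.2151] sz mm 15.7 29.1 ang 82.9 circ [ 0.511  -0.2148] 31.5
  rect [ 0.4856 -0.0219] sz mm 80.1 68.3 ang 88.4 circ [ 0.4858 -0.0156] 81.0
  rect [ 0.513  -0.4222] sz mm 31.0 66.5 ang 90.0 circ [ 0.514  -0.4219] 69.4
  rect [ 0.5451 -0.1268] sz mm 16.4 30.4 ang 83.1 circ [ 0.5448 -0.127 ] 33.6
  rect [ 0.5547 -0.2084] sz mm 16.1 32.0 ang 83.3 circ [ 0.555  -0.2082] 34.0
  rect [ 0.5702 -0.4378] sz mm 53.5 100.5 ang 90.0 circ [ 0.5712 -0.438 ] 108.0
  rect [ 0.6399 -0.5418] sz mm 53.9 17.9 ang 38.7 circ [ 0.6402 -0.542 ] 55.1
  rect [ 0.6311 -0.3147] sz mm 98.3 99.4 ang 56.3 circ [ 0.6309 -0.3148] 100.3
[188. 267.] 0.85
[372. 194.] 0.79
```

View pics/r119.png

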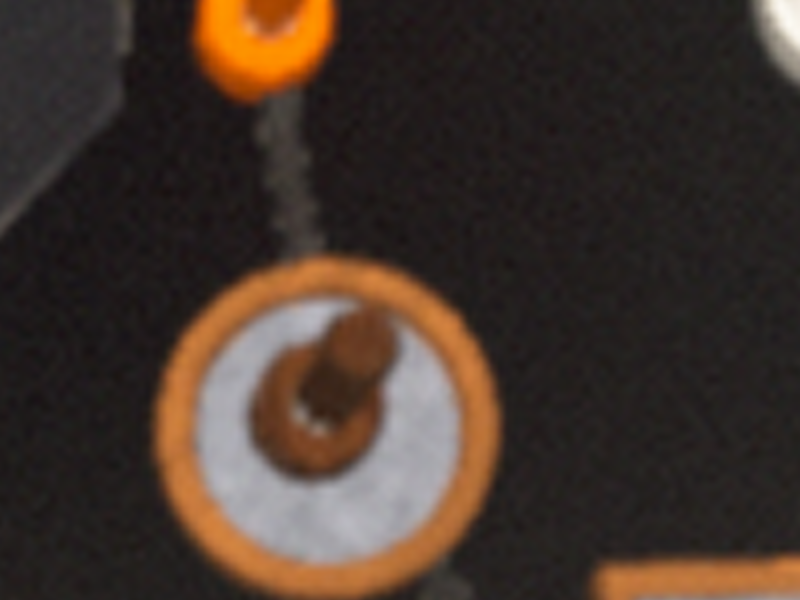

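Handle top reads (0.635,-0.311) and the foot (0.632,-0.310), so the needle tool is at about (0.634,-0.311). Moving over it now.

move_arm(
  steps=[0.0418, 0.0277, 0.0125, 0, 0, 0, 0, 0.0418, 0.0277, 0.0125, 0, 0, 0, 0, 0.0418, 0.0277, 0.0125, 0, 0, 0, 0, 0.0418, 0.0277, 0.0125, 0, 0, 0, 0, 0, 0, 0.03, 0, 0, 0, 0, 0, 0, 0.03, 0, 0, 0, 0, 0, 0, 0.03, 0, 0, 0, 0, 0, 0, 0.01, 0, 0, 0, 0],
  squeeze=15,
)

```text
clock: 3.75
eef_pos: [0.6328, -0.3091, 0.0619]
eef_rot: [[0.64, 0.769, -0.004], [0.769, -0.64, 0.003], [-0.0, -0.004, -1.0]]
contact_force: [0.1, -0.0, 0.1]
gripper_width: 1.002
grasp_force: 0.0
```

move_arm(
  steps=[0, 0, 0, 0, 0, 0, 1, 0, 0, 0, 0, 0, 0, 1, 0, 0, 0, 0, 0, 0, 1, 0, 0, 0, 0, 0, 0, 1, 0, 0, 0, 0, 0, 0, 1, 0, 0, 0, 0, 0, 0, 1],
)

```text
clock: 4.5
eef_pos: [0.6341, -0.3101, 0.0646]
eef_rot: [[0.64, 0.769, 0.0], [0.769, -0.64, 0.0], [0.0, -0.0, -1.0]]
contact_force: [-0.1, 0.8, -0.2]
gripper_width: 0.369
grasp_force: 0.0
```

move_arm(
  steps=[0, 0, 0, 0, 0, 0, 1, 0, 0, 0, 0, 0, 0, 1, 0, 0, -0.02, 0, 0, 0, 1, 0, 0, -0.04, 0, 0, 0, 1, -0.0212, -0.0315, 0, 0, 0, 0, 1, -0.0212, -0.0315, 0, 0, 0, 0, 1, -0.0212, -0.0315, 0, 0, 0, 0, 1, -0.0212, -0.0315, 0, 0, 0, 0, 1],
)

```text
clock: 5.5
eef_pos: [0.4823, -0.295, 0.1263]
eef_rot: [[0.639, 0.769, 0.002], [0.769, -0.639, -0.002], [-0.0, 0.002, -1.0]]
contact_force: [0.4, 0.2, 0.0]
gripper_width: 0.224
grasp_force: 15.0
```

move_arm(
  steps=[0, 0, 0.03, 0, 0, 0, 1, 0, 0, 0.02, 0, 0, 0, 1, 0, 0, 0.006, 0, 0, 0, 1, 0, 0, 0.0006, 0, 0, 0, 1, 0, 0, 0, 0, 0, 0, 1, 0, 0, 0, 0, 0, 0, 0.5, 0, 0, 0, 0, 0, 0, 0.4, 0, 0, 0, 0, 0, 0, 0.3],
)

```text
clock: 6.5
eef_pos: [0.4831, -0.2949, 0.0682]
eef_rot: [[0.64, 0.769, 0.0], [0.769, -0.64, -0.0], [-0.0, 0.0, -1.0]]
contact_force: [-0.8, 0.6, -0.1]
gripper_width: 0.528
grasp_force: 0.0
```

move_arm(
  steps=[0, 0, 0, 0, 0, 0, 0, 0, 0, -0.04, 0, 0, 0, 0, 0, 0, -0.05, 0, 0, 0, 0, 0, 0, -0.05, 0, 0, 0, 0],
)

```text
clock: 7.0
eef_pos: [0.4827, -0.2945, 0.2093]
eef_rot: [[0.64, 0.769, -0.0], [0.769, -0.64, 0.0], [0.0, -0.0, -1.0]]
contact_force: [0.6, -0.2, -0.5]
gripper_width: 0.966
grasp_force: 0.0
```

```bash
python3 - <<'E'
from h import *
p=vision.grab_frame("top"); q=vision.grab_frame("side"); print(readout.sense()["eef_pos"])
cv2.imwrite("pics/s2.png",np.vstack([p["frame"][120:320,160:480],q["frame"][120:320,160:480]])[:,:,::-1])
E
```

```text
[ 0.48585856 -0.29729628  0.21513812]
```

View pics/s2.png

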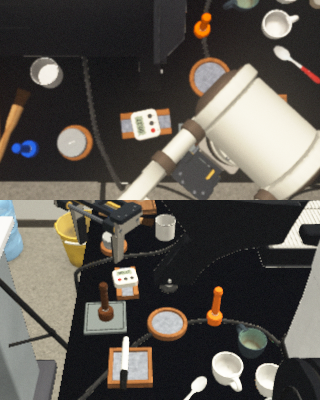

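Needle tool stands on the board (side crop 105,305). I'll turn the tool square to the world axes, then move to the leveller.

move_arm(
  steps=[0, 0, 0, 0, 0, -9.94, 0, 0, 0, 0, 0, 0, -9.94, 0, 0, 0, 0, 0, 0, -9.94, 0, 0, 0, 0, 0, 0, -9.95, 0, 0.05, 0, 0, 0, 0, 0, 0, 0.05, 0, 0, 0, 0, 0, 0, 0.05, 0, 0, 0, 0, 0, 0, 0.05, 0, 0, 0, 0, 0, 0],
)

```text
clock: 8.1
eef_pos: [0.4824, -0.093, 0.2071]
eef_rot: [[0.0, 1.0, -0.001], [1.0, -0.0, 0.001], [0.001, -0.001, -1.0]]
contact_force: [0.3, 0.4, 0.9]
gripper_width: 1.0
grasp_force: 0.0
```

move_arm(
  steps=[0.05, 0.001, 0, 0, 0, 0, 0, 0.0305, 0, 0, 0, 0, 0, 0, 0, 0, 0, 0, 0, 0, 0],
)

```text
clock: 8.48
eef_pos: [0.4834, -0.0126, 0.2072]
eef_rot: [[-0.003, 1.0, -0.001], [1.0, 0.003, 0.0], [0.0, -0.001, -1.0]]
contact_force: [0.8, -0.5, 0.2]
gripper_width: 1.001
grasp_force: 0.0
```

```bash
python3 - <<'E'
from h import *
print(readout.sense()["eef_pos"],readout.sense()["eef_rot"],readout.sense()["joint_positions"])
E
```

```text
[ 0.48341421 -0.01258879  0.20720043] [[-3.48831450e-03  9.99993257e-01 -1.14791361e-03]
 [ 9.99993853e-01  3.48871898e-03  3.50551476e-04]
 [ 3.54553860e-04 -1.14668372e-03 -9.99999280e-01]] [-1.58485079e+01 -4.36527605e+00  1.06215772e+02  1.38928657e-03
  7.82182598e+01 -1.60486702e+01]
```

move_arm(
  steps=[0, 0, 0.05, 0, 0, 0, 0, 0, 0, 0.05, 0, 0, 0, 0, 0, 0, 0.05, 0, 0, 0, 0, 0, 0, 0.025, 0, 0, 0, 0, 0, 0, 0.004, 0, 0, 0, 0, 0, 0, 0, 0, 0, 0, 0.3, 0, 0, 0, 0, 0, 0, 1, 0, 0, 0, 0, 0, 0, 1],
  squeeze=30,
)

```text
clock: 9.48
eef_pos: [0.4849, -0.0146, 0.0302]
eef_rot: [[-0.0, 1.0, 0.002], [1.0, 0.0, -0.001], [-0.001, 0.002, -1.0]]
contact_force: [0.4, -0.4, 0.2]
gripper_width: 0.698
grasp_force: 0.0
```

move_arm(
  steps=[0, 0, 0, 0, 0, 0, 1, 0, 0, 0, 0, 0, 0, 1, 0, 0, -0.01, 0, 0, 0, 1],
)

```text
clock: 9.85
eef_pos: [0.4827, -0.0138, 0.0383]
eef_rot: [[-0.0, 1.0, -0.003], [1.0, 0.0, 0.001], [0.001, -0.003, -1.0]]
contact_force: [0.7, 0.1, -2.6]
gripper_width: 0.668
grasp_force: 30.0
```

move_arm(
  steps=[0, 0, -0.04, 0, 0, 0, 1, 0, 0, -0.05, 0, 0, 0, 1, -0.03, 0, -0.041, 0, 0, 0, 1, -0.054, 0, 0, 0, 0, 0, 1, -0.054, 0, 0, 0, 0, 0, 1, -0.054, 0, 0, 0, 0, 0, 1, -0.054, 0, 0, 0, 0, 0, 1, -0.0544, 0, 0, 0, 0, 0, 1],
)

```text
clock: 10.85
eef_pos: [0.4833, -0.3158, 0.1696]
eef_rot: [[0.0, 1.0, -0.001], [1.0, -0.0, 0.001], [0.001, -0.001, -1.0]]
contact_force: [0.6, -0.3, -2.4]
gripper_width: 0.668
grasp_force: 30.0
```

move_arm(
  steps=[0, 0.05, 0, 0, 0, 0, 1, 0, 0.05, 0, 0, 0, 0, 1, 0, 0.0469, 0, 0, 0, 0, 1, 0, 0, 0.04, 0, 0, 0, 1, 0, 0, 0.05, 0, 0, 0, 1, 0, 0, 0.03, 0, 0, 0, 1, 0, 0, 0, 0, 0, 0, 1, 0, 0, 0, 0, 0, 0, 1],
)

```text
clock: 11.85
eef_pos: [0.6317, -0.3151, 0.0517]
eef_rot: [[-0.0, 1.0, 0.002], [1.0, 0.0, -0.001], [-0.001, 0.002, -1.0]]
contact_force: [-0.2, -0.1, -3.1]
gripper_width: 0.67
grasp_force: 30.0
```

move_arm(
  steps=[0, 0, 0.015, 0, 0, 0, 1, 0, 0, 0.008, 0, 0, 0, 1, 0, 0, 0.0035, 0, 0, 0, 1, 0, 0, 0, 0, 0, 0, 1, 0, 0, 0, 0, 0, 0, 1, 0, 0, 0, 0, 0, 0, 0.2, 0, 0, 0, 0, 0, 0, 0.1, 0, 0, 0, 0, 0, 0, 0.1],
)

```text
clock: 12.85
eef_pos: [0.6309, -0.3146, 0.0233]
eef_rot: [[-0.0, 1.0, 0.0], [1.0, 0.0, -0.0], [-0.0, 0.0, -1.0]]
contact_force: [-0.7, -0.2, -0.3]
gripper_width: 0.899
grasp_force: 0.0
```

move_arm(
  steps=[0, 0, 0, 0, 0, 0, 0, 0, 0, -0.03, 0, 0, 0, 0, 0, 0, -0.05, 0, 0, 0, 0, 0, 0, -0.06, 0, 0, 0, 0, 0, -0.05, -0.04, 0, 0, 0, 0, 0, -0.05, 0, 0, 0, 0, 0, 0, -0.0482, 0, 0, 0, 0, 0, 0.02, 0, 0, 0, 0, 0, 0],
)

```text
clock: 13.85
eef_pos: [0.4815, -0.2951, 0.2024]
eef_rot: [[0.004, 1.0, -0.001], [1.0, -0.004, 0.0], [0.0, -0.001, -1.0]]
contact_force: [0.6, 0.8, 0.3]
gripper_width: 0.996
grasp_force: 0.0
```

```bash
python3 - <<'E'
from h import *
p=vision.grab_frame("top"); q=vision.grab_frame("side"); print(readout.sense()["eef_pos"])
cv2.imwrite("pics/s3.png",np.vstack([p["frame"][120:320,160:480],q["frame"][120:320,160:480]])[:,:,::-1])
R=rect(p,.044);H=cv2.cvtColor(R,cv2.COLOR_RGB2HSV).astype(int)
print(fitcirc((H[...,1]<50)&(H[...,2]>140),[.631,-.3148],.031))
# needle foot by outline in side
for d in models.outline_of("needle_tool",q): print(np.round(d["centre"]),d["p"])
for d in models.spot_point("needle_tool",q): print(at(q,d["centre"],.015),d["p"])
E
```

```text
[ 0.48410455 -0.29318239  0.20278862]
(array([ 0.6307, -0.311 ]), np.int64(299))
[266. 228.] 0.97
[375. 231.] 0.89
[327. 248.] 0.54
[328. 236.] 0.53
[ 0.48236386 -0.29197512  0.015     ] 0.87
[ 0.74172088 -0.29565494  0.015     ] 0.81
[0.47412316 0.07204944 0.015     ] 0.54
[0.63290174 0.03056289 0.015     ] 0.28
```

View pics/s3.png

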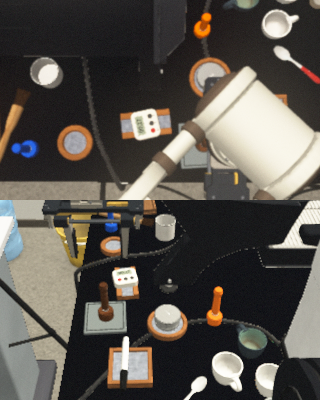

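Leveller sits in leveller_dock (side crop 167,318). Now the needle tool on the board.

move_arm(
  steps=[0, 0, 0.05, 0, 0, 0, 0, 0, 0, 0.05, 0, 0, 0, 0, 0, 0, 0.0355, 0, 0, 0, 0, 0, 0, 0, 0, 0, 0, 1, 0, 0, 0, 0, 0, 0, 1, 0, 0, 0, 0, 0, 0, 1, 0, 0, 0, 0, 0, 0, 1, 0, 0, 0, 0, 0, 0, 1],
  squeeze=15,
)

```text
clock: 15.05
eef_pos: [0.4842, -0.2949, 0.0678]
eef_rot: [[-0.0, 1.0, 0.001], [1.0, 0.0, -0.001], [-0.001, 0.001, -1.0]]
contact_force: [0.2, -0.5, 0.3]
gripper_width: 0.476
grasp_force: 0.0
```

move_arm(
  steps=[0, 0, 0, 0, 0, 0, 1, 0, 0, 0, 0, 0, 0, 1, 0, 0, 0, 0, 0, 0, 1, 0, 0, 0, 0, 0, 0, 1],
)

```text
clock: 15.55
eef_pos: [0.4838, -0.2945, 0.0669]
eef_rot: [[-0.0, 1.0, -0.0], [1.0, 0.0, 0.0], [0.0, -0.0, -1.0]]
contact_force: [-0.2, 0.7, -0.1]
gripper_width: 0.222
grasp_force: 15.0
```

```bash
python3 - <<'E'
from h import *
p=vision.grab_frame("top"); print(readout.sense()["eef_pos"],readout.sense()["gripper_width"])
H=cv2.cvtColor(rect(p,.018),cv2.COLOR_RGB2HSV).astype(int); m=(H[...,0]<20)&(H[...,1]>90)&(H[...,2]>60)
print(fitcirc(m,[.485,-.018],.039),fitcirc(m,[.485,-.018],.0255))
E
```

```text
[ 0.48379533 -0.29452951  0.06692734] 0.22450072448777283
(array([ 0.4856, -0.0155]), np.int64(535)) (array([ 0.4854, -0.0155]), np.int64(333))
```

move_arm(
  steps=[0, 0, -0.02, 0, 0, 0, 1, 0, 0, -0.04, 0, 0, 0, 1, 0.0558, 0.0018, 0, 0, 0, 0, 1, 0.0558, 0, 0, 0, 0, 0, 1, 0.0558, 0, 0, 0, 0, 0, 1, 0.0558, 0, 0, 0, 0, 0, 1, 0.0558, 0, 0, 0, 0, 0, 1, 0, 0, 0, 0, 0, 0, 1],
)

```text
clock: 16.6
eef_pos: [0.485, -0.0124, 0.1268]
eef_rot: [[-0.005, 1.0, -0.001], [1.0, 0.005, 0.001], [0.001, -0.001, -1.0]]
contact_force: [-0.5, -0.7, -0.8]
gripper_width: 0.226
grasp_force: 15.0
```

```bash
python3 - <<'E'
from h import *
print(readout.sense()["eef_pos"])
E
```

```text
[ 0.48501923 -0.01244997  0.1267941 ]
```

move_arm(
  steps=[0, 0, 0, 0, 0, 0, 1, 0, 0, 0.03, 0, 0, 0, 1, 0, 0, 0.02, 0, 0, 0, 1, 0, 0, 0.009, 0, 0, 0, 1, 0, 0, 0.003, 0, 0, 0, 1, 0, 0, 0, 0, 0, 0, 1, 0, 0, 0, 0, 0, 0, 1],
)

```text
clock: 17.48
eef_pos: [0.4864, -0.0159, 0.0659]
eef_rot: [[-0.0, 1.0, 0.002], [1.0, 0.0, -0.0], [-0.0, 0.002, -1.0]]
contact_force: [0.8, -0.3, -0.6]
gripper_width: 0.224
grasp_force: 15.0
```

move_arm(
  steps=[0, 0, 0.0005, 0, 0, 0, 1, 0, 0, 0, 0, 0, 0, 0.6, 0, 0, 0, 0, 0, 0, 0.5, 0, 0, 0, 0, 0, 0, 0.3, 0, 0, 0, 0, 0, 0, 0.2, 0, 0, 0, 0, 0, 0, 0, 0, 0, -0.05, 0, 0, 0, 0, 0, 0, -0.06, 0, 0, 0, 0],
)

```text
clock: 18.48
eef_pos: [0.4844, -0.0153, 0.1746]
eef_rot: [[-0.0, 1.0, -0.003], [1.0, 0.0, 0.001], [0.001, -0.003, -1.0]]
contact_force: [0.7, -0.1, -0.4]
gripper_width: 0.961
grasp_force: 0.0
```

move_arm(
  steps=[0, 0, -0.03, 0, 0, 0, 0, -0.05, 0, 0, 0, 0, 0, 0, -0.05, 0, 0, 0, 0, 0, 0, 0, 0, 0, 0, 0, 0, 0, 0, 0, 0, 0, 0, 0, 0],
)

```text
clock: 19.1
eef_pos: [0.4855, -0.1152, 0.2043]
eef_rot: [[0.0, 1.0, -0.0], [1.0, -0.0, 0.001], [0.001, -0.0, -1.0]]
contact_force: [-0.6, 0.1, -0.1]
gripper_width: 0.999
grasp_force: 0.0
```

```bash
python3 - <<'E'
from h import *
p=vision.grab_frame("top"); q=vision.grab_frame("side"); print(readout.sense()["eef_pos"])
cv2.imwrite("pics/s4.png",np.hstack([p["frame"][120:320,160:480],q["frame"][120:320,160:480]])[:,:,::-1])
H=cv2.cvtColor(rect(p,.044),cv2.COLOR_RGB2HSV).astype(int)
print("lev",fitcirc((H[...,1]<50)&(H[...,2]>140),[.631,-.3148],.031))
R=rect(p,.018); H=cv2.cvtColor(R,cv2.COLOR_RGB2HSV).astype(int); blobs((H[...,0]<20)&(H[...,1]>90)&(H[...,2]>60),500)
H=cv2.cvtColor(rect(p,.034),cv2.COLOR_RGB2HSV).astype(int); print("white .034"); blobs((H[...,1]<60)&(H[...,2]>205))
for d in models.spot_point("marker",p): print("marker",at(p,d["centre"],.026),d["p"])
for d in models.spot_point("marker",q): print("marker",at(q,d["centre"],.026),d["p"])
for d in models.spot_point("needle_tool",p): print("n",at(p,d["centre"],.012),d["p"])
E
```

```text
[ 0.48559855 -0.11452299  0.20435942]
lev (array([ 0.6303, -0.3119]), np.int64(452))
  rect [ 0.5107 -0.2154] sz mm 15.6 28.4 ang 83.5 circ [ 0.5112 -0.215 ] 30.8
  rect [ 0.514  -0.4392] sz mm 30.6 99.4 ang 89.0 circ [ 0.5134 -0.4391] 101.8
  rect [ 0.5547 -0.2084] sz mm 16.1 32.1 ang 83.5 circ [ 0.555  -0.2082] 34.3
  rect [ 0.5695 -0.4375] sz mm 55.0 100.0 ang 90.0 circ [ 0.5688 -0.4384] 109.6
  rect [ 0.6399 -0.5418] sz mm 53.8 17.7 ang 39.1 circ [ 0.6402 -0.5423] 54.7
  rect [ 0.6311 -0.3148] sz mm 98.4 99.6 ang 59.0 circ [ 0.6309 -0.3148] 100.3
white .034
  rect [ 0.5362 -0.4178] sz mm 13.5 89.5 ang 90.0 circ [ 0.5372 -0.4178] 89.6
  rect [ 0.4752 -0.1409] sz mm 68.0 189.0 ang 32.9 circ [ 0.4805 -0.1327] 189.4
  rect [ 0.528  -0.0271] sz mm 180.3 154.9 ang 27.0 circ [ 0.5256 -0.0366] 217.1
  rect [0.624  0.0522] sz mm 42.9 79.2 ang 37.6 circ [0.6173 0.0436] 81.5
  rect [ 0.6764 -0.488 ] sz mm 70.4 23.2 ang 35.5 circ [ 0.6768 -0.4882] 70.5
marker [ 0.54565685 -0.4457733   0.026     ] 0.91
marker [ 0.52960892 -0.44367568  0.026     ] 0.66
n [ 0.74369155 -0.29205589  0.012     ] 0.82
n [ 0.53789625 -0.43265758  0.012     ] 0.68
n [0.47238886 0.07393655 0.012     ] 0.49
n [ 0.62722604 -0.311461    0.012     ] 0.31
```

View pics/s4.png

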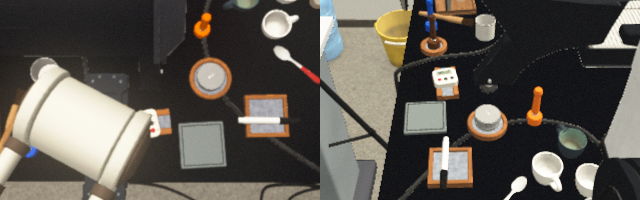

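Needle tool stands in needle_dock (side part 433,45), and the leveller is at (0.630,-0.312), within 3 mm of its dock centre. Next is the timer at (0.5255,-0.170), yawed about 13°.

move_arm(
  steps=[-0.0555, 0.04, 0, 0, 0, 0, 0, 0, 0, 0, 0, 0, -6.6, 0, 0, 0, 0.05, 0, 0, -6.6, 0, 0, 0, 0.05, 0, 0, 0, 0, 0, 0, 0.05, 0, 0, 0, 0, 0, 0, 0.02, 0, 0, 0, 0, 0, 0, 0, 0, 0, 0, 0, 0, 0, 0, 0, 0, 0, 0],
  squeeze=20,
)

```text
clock: 20.35
eef_pos: [0.5232, -0.1665, 0.0359]
eef_rot: [[-0.229, 0.973, 0.002], [0.973, 0.229, -0.001], [-0.001, 0.002, -1.0]]
contact_force: [-0.8, -0.9, 0.6]
gripper_width: 1.0
grasp_force: 0.0
```

```bash
python3 - <<'E'
from h import *
q=vision.grab_frame("side"); print(readout.sense()["eef_pos"])
cv2.imwrite("pics/s5.png",cv2.resize(q["frame"][150:250,220:360],(700,500))[:,:,::-1])
E
```

```text
[ 0.5235224  -0.16679877  0.03624055]
```

View pics/s5.png

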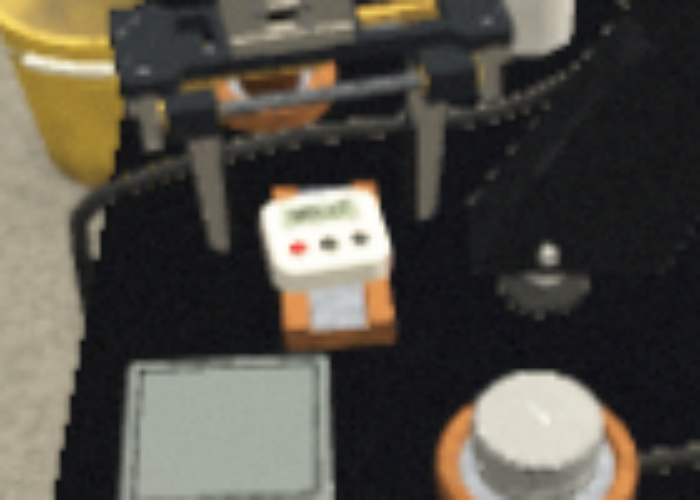

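The fingers straddle the timer (crop 325,230), well aligned.

move_arm(
  steps=[-0.002, 0, 0.006, 0, 0, 0, 0, 0, 0, 0.0045, 0, 0, 0, 0, 0, 0, 0, 0, 0, 0, 0.3, 0, 0, 0, 0, 0, 0, 1, 0, 0, 0, 0, 0, 0, 1, 0, 0, 0, 0, 0, 0, 1, 0, 0, 0, 0, 0, 0, 1, 0, 0, -0.003, 0, 0, 0, 1],
)

```text
clock: 21.4
eef_pos: [0.5223, -0.168, 0.0268]
eef_rot: [[-0.229, 0.974, -0.001], [0.974, 0.229, 0.0], [0.001, -0.001, -1.0]]
contact_force: [1.1, 0.5, -0.1]
gripper_width: 0.658
grasp_force: 20.0
```

move_arm(
  steps=[0, 0, -0.02, 0, 0, 0, 1, 0, 0, -0.03, 0, 0, 0, 1, 0, 0, 0, 0, 0, 6.6, 1, 0, 0, 0, 0, 0, 6.6, 1, 0, 0, 0, 0, 0, 0, 1, 0, 0, 0, 0, 0, 0, 1],
)

```text
clock: 22.15
eef_pos: [0.5225, -0.1682, 0.077]
eef_rot: [[-0.002, 1.0, -0.0], [1.0, 0.002, 0.0], [0.0, -0.0, -1.0]]
contact_force: [0.4, 0.4, -1.3]
gripper_width: 0.655
grasp_force: 20.0
```

```bash
python3 - <<'E'
from h import *
a=readout.sense();print(a["eef_pos"],a["gripper_width"]);vision.grab_frame("top");print(readout.sense()["eef_pos"])
E
```

```text
[ 0.52254479 -0.16820438  0.07695106] 0.6547961996230596
[ 0.52253728 -0.16819809  0.0769284 ]
```

move_arm(
  steps=[-0.0422, -0.0132, 0, 0, 0, 0, 1, -0.0422, -0.0132, 0, 0, 0, 0, 1, -0.0422, -0.0132, 0, 0, 0, 0, 1, 0, 0, 0.035, 0, 0, 0, 1, 0, 0, 0.015, 0, 0, 0, 1, 0, 0, 0.004, 0, 0, 0, 1, 0, 0, 0, 0, 0, 0, 1, 0, 0, 0, 0, 0, 0, 1],
)

```text
clock: 23.2
eef_pos: [0.484, -0.2951, 0.0242]
eef_rot: [[-0.001, 1.0, 0.001], [1.0, 0.001, -0.001], [-0.001, 0.001, -1.0]]
contact_force: [-0.5, 0.4, -1.1]
gripper_width: 0.655
grasp_force: 20.0
```

move_arm(
  steps=[0, 0, 0.0015, 0, 0, 0, 1, 0, 0, 0, 0, 0, 0, 1, 0, 0, 0, 0, 0, 0, 0.2, 0, 0, 0, 0, 0, 0, 0, 0, 0, 0, 0, 0, 0, 0, 0, 0, -0.04, 0, 0, 0, 0, 0, 0, -0.05, 0, 0, 0, 0, 0, 0, -0.03, 0, 0, 0, 0],
)

```text
clock: 24.2
eef_pos: [0.4839, -0.2957, 0.1444]
eef_rot: [[-0.0, 1.0, 0.003], [1.0, 0.0, -0.002], [-0.002, 0.003, -1.0]]
contact_force: [0.3, -0.1, 0.4]
gripper_width: 0.997
grasp_force: 0.0
```

```bash
python3 - <<'E'
from h import *
vision.grab_frame("side")
for _ in range(3): q=vision.grab_frame("side")
a=readout.sense();print(a["eef_pos"],a["contact_force"])
for d in models.spot_point("marker",q)[:2]: print("marker",at(q,d["centre"],.026),d["p"])
for d in models.spot_point("timer",q)[:2]: print("timer",at(q,d["centre"],.015),d["p"])
f=q["frame"]
o=models.outline_of("marker",q)[0]["pixels"].astype(np.uint8); yx=np.argwhere(o)[:,::-1].astype(np.float32)
b=cv2.boxPoints(cv2.minAreaRect(yx)); print([np.round(at(q,c,.026)[:2],4) for c in b])
cv2.imwrite("pics/s6.png",cv2.resize(f[200:330,220:350],(600,600))[:,:,::-1])
E
```

```text
[ 0.48306069 -0.29486005  0.14132155] [-0.14706058  0.37792093 -0.90038757]
marker [ 0.52948619 -0.44108307  0.026     ] 0.88
timer [ 0.48641747 -0.29460429  0.015     ] 0.63
[array([ 0.5277, -0.5102]), array([ 0.5273, -0.3699]), array([ 0.5442, -0.3711]), array([ 0.5428, -0.5112])]
```

View pics/s6.png

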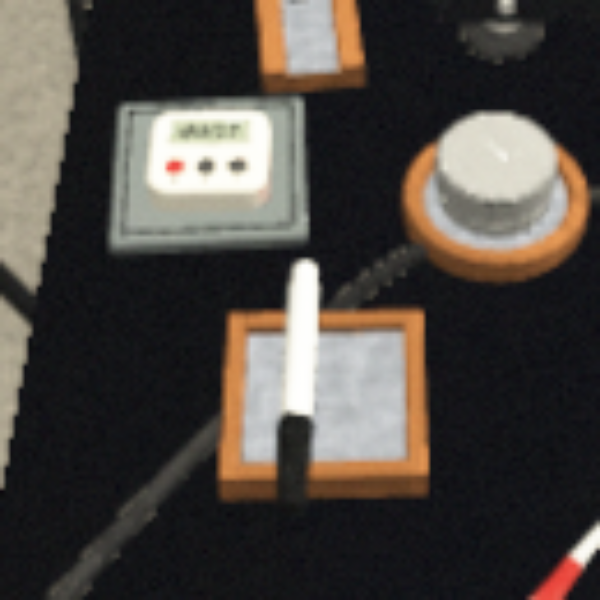

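Timer rests on the board (crop 210,155). Marker centre is about (0.5355,-0.4405), along world y.

move_arm(
  steps=[-0.0485, 0.0175, 0, 0, 0, 0, 0.3, -0.0485, 0.0175, 0, 0, 0, 0, 0.3, -0.0486, 0.0175, 0, 0, 0, 0, 0.3, 0, 0, 0.05, 0, 0, 0, 0.3, 0, 0, 0.05, 0, 0, 0, 0.3, 0, 0, 0.01, 0, 0, 0, 0.3, 0, 0, 0, 0, 0, 0, 0.3, 0, 0, 0, 0, 0, 0, 0.3],
  squeeze=12,
)

```text
clock: 25.55
eef_pos: [0.5369, -0.4418, 0.0344]
eef_rot: [[-0.0, 1.0, 0.003], [1.0, 0.0, -0.003], [-0.003, 0.003, -1.0]]
contact_force: [-0.0, -0.2, -0.5]
gripper_width: 0.699
grasp_force: 0.0
```

```bash
python3 - <<'E'
from h import *
for _ in range(2): q=vision.grab_frame("side")
a=readout.sense();print(a["eef_pos"],a["contact_force"])
E
```

```text
[ 0.53682141 -0.44175597  0.03429686] [ 1.54688612 -0.34180308  0.15032171]
```

move_arm(
  steps=[0, 0, 0.008, 0, 0, 0, 0.3, 0, 0, 0.002, 0, 0, 0, 0.3, 0, 0, 0, 0, 0, 0, 0.3, 0, 0, 0, 0, 0, 0, 0.3],
)

```text
clock: 26.15
eef_pos: [0.5356, -0.4405, 0.0216]
eef_rot: [[-0.0, 1.0, 0.0], [1.0, 0.0, -0.0], [-0.0, 0.0, -1.0]]
contact_force: [-0.4, -0.6, -0.4]
gripper_width: 0.702
grasp_force: 0.0
```

move_arm(
  steps=[0, 0, 0, 0, 0, 0, 0.6, 0, 0, 0, 0, 0, 0, 1, 0, 0, 0, 0, 0, 0, 1, 0, 0, 0, 0, 0, 0, 1, 0, 0, 0, 0, 0, 0, 1, 0, 0, 0, 0, 0, 0, 1, 0, 0, 0, 0, 0, 0, 1, 0, 0, 0, 0, 0, 0, 1],
)

```text
clock: 27.15
eef_pos: [0.5356, -0.4405, 0.0216]
eef_rot: [[-0.0, 1.0, 0.0], [1.0, 0.0, -0.0], [-0.0, 0.0, -1.0]]
contact_force: [0.1, 0.5, 0.3]
gripper_width: 0.162
grasp_force: 12.0
```

move_arm(
  steps=[0, 0, -0.01, 0, 0, 0, 1, 0, 0, -0.03, 0, 0, 0, 1, 0, 0, -0.04, 0, 0, 0, 1, 0, 0, 0, 0, 0, 0, 1],
)

```text
clock: 27.65
eef_pos: [0.5378, -0.443, 0.1071]
eef_rot: [[-0.0, 1.0, 0.006], [1.0, 0.0, -0.007], [-0.007, 0.006, -1.0]]
contact_force: [0.7, 0.1, -0.2]
gripper_width: 0.164
grasp_force: 12.0
```

```bash
python3 - <<'E'
from h import *
a=readout.sense();print(a["eef_pos"],a["contact_force"],a["gripper_width"])
q=vision.grab_frame("side");p=vision.grab_frame("top")
cv2.imwrite("pics/s7.png",cv2.resize(q["frame"][190:320,210:370],(640,520))[:,:,::-1])
# pen rest geometry
R=rect(p,.018);H=cv2.cvtColor(R,cv2.COLOR_RGB2HSV).astype(int);m=(H[...,0]<20)&(H[...,1]>90)&(H[...,2]>60)
m[:, :int((Y1+.11)/s)]=0; m[:,int((Y1+.235)/s):]=0; m[:int((X1-.58)/s)]=0; blobs(m,500)
pts=np.argwhere(m)[:,::-1].astype(np.float32); (c,rw),sz,t=cv2.minAreaRect(pts); print(w(c,rw),np.array(sz)*s,t)
E
```

```text
[ 0.53778683 -0.44295208  0.10710376] [ 0.69434322  0.1196556  -0.22383765] 0.16412655255422956
  rect [ 0.5061 -0.1732] sz mm 15.4 113.1 ang 83.5 circ [ 0.5077 -0.173 ] 113.1
  rect [ 0.5498 -0.168 ] sz mm 16.2 113.3 ang 83.2 circ [ 0.5459 -0.1684] 113.4
[ 0.5282 -0.1705] [0.05992117 0.1133839 ] 83.51692199707031
```

View pics/s7.png

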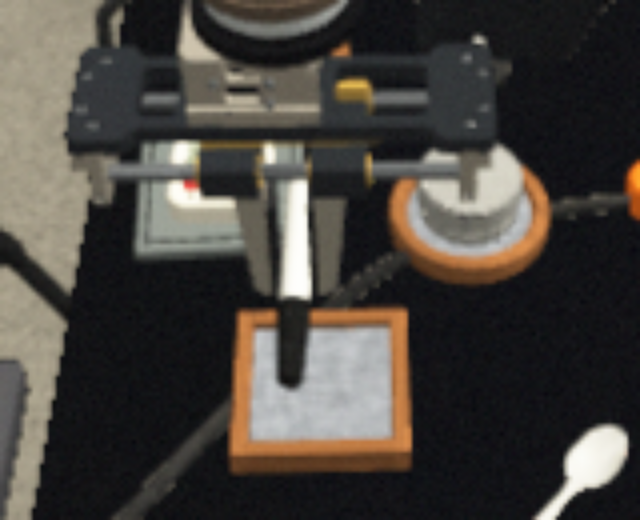

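Marker is held at mid length (crop 293,230). Carrying it to pen_rest at (0.528,-0.1705), yaw +6.5°, biased 3 mm toward the robot for clearance to the machine.

move_arm(
  steps=[0.054, -0.0106, 0, 0, 0, 0, 1, 0.054, 0, 0, 0, 0, 0, 1, 0.054, 0, 0, 0, 0, 0, 1, 0.054, 0, 0, 0, 0, 0, 1, 0.054, 0, 0, 0, 0, 0, 1, 0, 0, 0, 0, 0, -6.5, 1, 0, 0, 0.03, 0, 0, 0, 1, 0, 0, 0, 0, 0, 0, 1],
)

```text
clock: 28.75
eef_pos: [0.522, -0.1686, 0.068]
eef_rot: [[-0.113, 0.994, -0.007], [0.994, 0.114, 0.004], [0.005, -0.006, -1.0]]
contact_force: [0.6, 0.9, -0.2]
gripper_width: 0.166
grasp_force: 12.0
```

move_arm(
  steps=[0, 0, 0.03, 0, 0, 0, 1, 0, 0, 0.012, 0, 0, 0, 1, 0, 0, 0, 0, 0, 0, 1, 0, 0, 0, 0, 0, 0, 1],
)

```text
clock: 29.25
eef_pos: [0.5256, -0.1709, 0.0306]
eef_rot: [[-0.113, 0.994, 0.001], [0.994, 0.113, -0.001], [-0.001, 0.001, -1.0]]
contact_force: [-0.1, 0.8, 0.3]
gripper_width: 0.168
grasp_force: 12.0
```

move_arm(
  steps=[0, 0, 0.006, 0, 0, 0, 1, 0, 0, 0.003, 0, 0, 0, 1, 0, 0, 0, 0, 0, 0, 1, 0, 0, 0, 0, 0, 0, 1],
)

```text
clock: 29.75
eef_pos: [0.525, -0.1705, 0.0206]
eef_rot: [[-0.113, 0.994, 0.0], [0.994, 0.113, -0.0], [-0.0, 0.0, -1.0]]
contact_force: [-0.2, -0.2, 0.1]
gripper_width: 0.167
grasp_force: 12.0
```

move_arm(
  steps=[0, 0, 0, 0, 0, 0, 0.7, 0, 0, 0, 0, 0, 0, 0.6, 0, 0, 0, 0, 0, 0, 0.6, 0, 0, 0, 0, 0, 0, 0.6, 0, 0, -0.02, 0, 0, 0, 0.6, 0, 0, -0.05, 0, 0, 0, 0.5, 0, 0, -0.05, 0, 0, 0, 0, 0, -0.04, 0, 0, 0, 6.5, 0],
)

```text
clock: 30.75
eef_pos: [0.4892, -0.1771, 0.1461]
eef_rot: [[0.001, 1.0, 0.01], [1.0, -0.001, -0.006], [-0.006, 0.01, -1.0]]
contact_force: [-0.2, -0.5, -0.3]
gripper_width: 0.697
grasp_force: 0.0
```

move_arm(
  steps=[-0.06, -0.0025, 0, 0, 0, 0, 0, -0.06, 0, 0, 0, 0, 0, 0, 0, 0, 0, 0, 0, 0, 0, 0, 0, 0, 0, 0, 0, 0, 0, 0, 0, 0, 0, 0, 0],
)

```text
clock: 31.38
eef_pos: [0.4828, -0.2936, 0.1403]
eef_rot: [[-0.002, 1.0, -0.0], [1.0, 0.002, 0.001], [0.001, -0.0, -1.0]]
contact_force: [-0.1, 1.4, 0.5]
gripper_width: 0.998
grasp_force: 0.0
```

```bash
python3 - <<'E'
from h import *
for _ in range(3): p=vision.grab_frame("top")
q=vision.grab_frame("side"); print(readout.sense()["eef_pos"])
o=models.outline_of("timer_dock",p)
H=cv2.cvtColor(rect(p,.018),cv2.COLOR_RGB2HSV).astype(int);m=(H[...,0]<20)&(H[...,1]>90)&(H[...,2]>60); print("wood");blobs(m,500)
H=cv2.cvtColor(rect(p,.026),cv2.COLOR_RGB2HSV).astype(int); print("white"); blobs((H[...,1]<60)&(H[...,2]>205))
for d in models.spot_point("timer_dock",q)[:2]: print("td",at(q,d["centre"],0),d["p"])
Q=cv2.resize(q["frame"][150:320,220:350],(520,600)); T=cv2.resize(p["frame"][200:320,250:310],(280,600))
cv2.imwrite("pics/s8.png",np.hstack([Q,T])[:,:,::-1])
E
```

```text
[ 0.48297369 -0.29413002  0.1405981 ]
wood
  rect [ 0.506  -0.1732] sz mm 15.8 113.5 ang 83.6 circ [ 0.507  -0.1732] 113.7
  rect [ 0.4857 -0.0157] sz mm 79.9 79.9 ang 45.0 circ [ 0.4856 -0.0156] 81.2
  rect [ 0.55   -0.1681] sz mm 16.4 113.5 ang 83.2 circ [ 0.5462 -0.1685] 113.7
  rect [ 0.5765 -0.4662] sz mm 107.2 55.6 ang 43.3 circ [ 0.5582 -0.449 ] 107.2
  rect [ 0.64   -0.5418] sz mm 53.8 18.0 ang 38.7 circ [ 0.6402 -0.5423] 54.7
  rect [ 0.6438 -0.3082] sz mm 70.7 100.0 ang 62.3 circ [ 0.6307 -0.3151] 100.9
white
  rect [ 0.4181 -0.1799] sz mm 32.3 72.3 ang 41.1 circ [ 0.4217 -0.175 ] 73.7
  rect [ 0.4667 -0.278 ] sz mm 35.5 19.9 ang 61.9 circ [ 0.468  -0.2805] 35.8
  rect [ 0.441  -0.4654] sz mm 43.0 148.6 ang 44.1 circ [ 0.447  -0.4592] 150.2
  rect [ 0.4851 -0.2399] sz mm 29.5 58.1 ang 42.8 circ [ 0.485 -0.239] 61.3
  rect [ 0.5238 -0.1485] sz mm 13.8 89.1 ang 83.7 circ [ 0.5235 -0.1485] 89.3
  rect [ 0.5054 -0.3978] sz mm 158.7 136.1 ang 43.2 circ [ 0.507  -0.3942] 197.6
  rect [ 0.5745 -0.3276] sz mm 29.8 144.4 ang 43.2 circ [ 0.5765 -0.3255] 145.9
  rect [0.6352 0.0435] sz mm 45.5 33.0 ang 90.0 circ [0.634  0.0445] 53.0
  rect [ 0.6785 -0.4908] sz mm 70.7 23.6 ang 33.7 circ [ 0.6788 -0.491 ] 70.9
td [ 5.43999495e-01 -4.40518497e-01  1.11022302e-16] 0.73
```

View pics/s8.png

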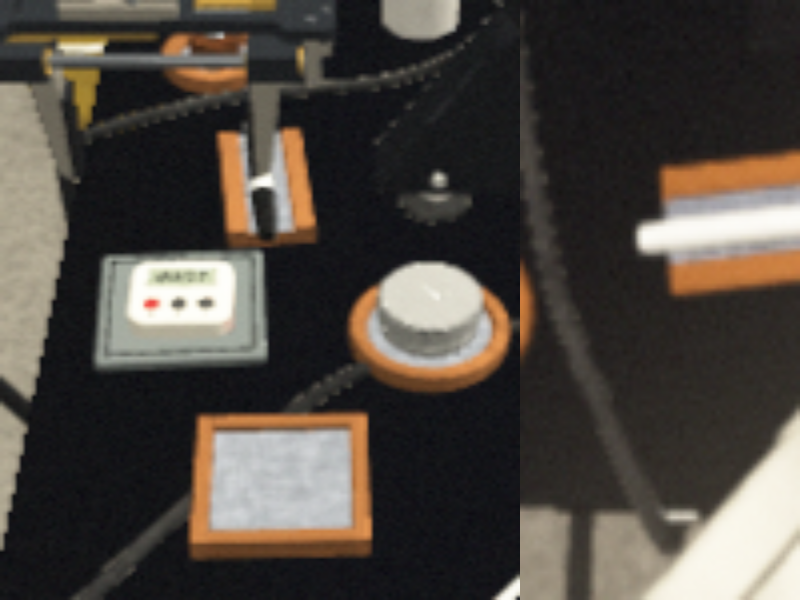

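Marker is in the groove (about (0.526,-0.171)) and timer_dock is empty. One closer measurement of the dock before placing the timer.

```bash
python3 - <<'E'
from h import *
q=vision.grab_frame("side")
R=rect(q,.018);H=cv2.cvtColor(R,cv2.COLOR_RGB2HSV).astype(int);m=((H[...,0]<20)&(H[...,1]>90)&(H[...,2]>60)).astype(np.uint8)
# inner rim edge lies on z=.018: hole contour
cs,hi=cv2.findContours(m,cv2.RETR_CCOMP,cv2.CHAIN_APPROX_NONE)
for c,h in zip(cs,hi[0]):
    if cv2.contourArea(c)>8000: (a,b),sz,t=cv2.minAreaRect(c); print("hole" if h[3]>=0 else "outer",w(a,b),np.array(sz)*s,t)
for d in models.spot_point("timer",q)[:1]: print("timer",at(q,d["centre"],.015),d["p"])
E
```

```text
outer [ 0.5286 -0.1782] [0.05946906 0.12996786] 83.55046844482422
outer [ 0.5472 -0.4444] [0.09728095 0.10685342] 89.00365447998047
hole [ 0.5474 -0.4412] [0.07686078 0.07569754] 88.8982925415039
outer [ 0.6308 -0.3277] [0.09460699 0.09774211] 2.642545223236084
timer [ 0.48939326 -0.28903758  0.015     ] 0.85
```

move_arm(
  steps=[0, 0, 0.05, 0, 0, 0, 0, 0, 0, 0.05, 0, 0, 0, 0, 0, 0, 0.0185, 0, 0, 0, 0, 0, 0, 0, 0, 0, 0, 0.3, 0, 0, 0, 0, 0, 0, 1, 0, 0, 0, 0, 0, 0, 1, 0, 0, 0, 0, 0, 0, 1, 0, 0, 0, 0, 0, 0, 1],
  squeeze=20,
)

```text
clock: 32.78
eef_pos: [0.4838, -0.296, 0.0239]
eef_rot: [[-0.0, 1.0, 0.002], [1.0, 0.0, -0.002], [-0.002, 0.002, -1.0]]
contact_force: [-2.0, 0.1, 6.7]
gripper_width: 0.652
grasp_force: 20.1
```

move_arm(
  steps=[0, 0, -0.01, 0, 0, 0, 1, 0, 0, -0.03, 0, 0, 0, 1, 0, 0, -0.02, 0, 0, 0, 1, -0.0482, 0.0215, 0, 0, 0, 0, 1, -0.0482, 0.0215, 0, 0, 0, 0, 1, -0.0482, 0.0216, 0, 0, 0, 0, 1, 0, 0, 0, 0, 0, 0, 1, 0, 0, 0, 0, 0, 0, 1],
)

```text
clock: 33.78
eef_pos: [0.547, -0.4388, 0.0818]
eef_rot: [[-0.0, 1.0, -0.001], [1.0, 0.0, 0.001], [0.001, -0.001, -1.0]]
contact_force: [-0.6, 0.3, -1.6]
gripper_width: 0.651
grasp_force: 20.0
```

```bash
python3 - <<'E'
from h import *
q=vision.grab_frame("side"); a=readout.sense(); P=a["eef_pos"]; print(P,a["contact_force"])
zt=P[2]+.0095  # timer top
R=rect(q,zt);H=cv2.cvtColor(R,cv2.COLOR_RGB2HSV).astype(int); blobs((H[...,1]<70)&(H[...,2]>190))
cv2.imwrite("pics/s9.png",cv2.resize(q["frame"][200:320,220:360],(700,600))[:,:,::-1])
E
```

```text
[ 0.54706178 -0.43842575  0.08205363] [-0.12471218  0.69985647 -1.51102765]
  rect [ 0.4864 -0.2882] sz mm 12.9 30.2 ang 56.6 circ [ 0.4905 -0.2855] 30.2
  rect [ 0.5482 -0.446 ] sz mm 61.5 63.0 ang 90.0 circ [ 0.5485 -0.4472] 80.4
  rect [ 0.5449 -0.1448] sz mm 192.2 87.7 ang 5.7 circ [ 0.5472 -0.1445] 198.0
  rect [ 0.5255 -0.016 ] sz mm 180.0 152.0 ang 90.0 circ [0.5252 0.0073] 208.2
  rect [0.6347 0.0448] sz mm 15.5 30.5 ang 90.0 circ [0.6347 0.0454] 33.0
  rect [ 0.6775 -0.5418] sz mm 47.1 22.2 ang 41.6 circ [ 0.6778 -0.542 ] 47.1
  rect [ 0.7155 -0.494 ] sz mm 9.0 43.0 ang 90.0 circ [ 0.7195 -0.494 ] 43.0
```

View pics/s9.png

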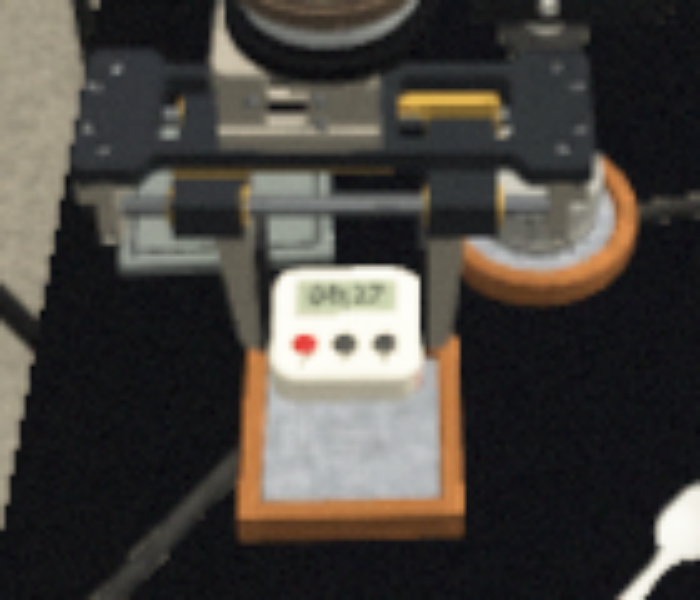

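Timer is held level over timer_dock (crop 345,330), about 4 mm toward -y. Correcting and lowering.

move_arm(
  steps=[0.0035, 0, 0.03, 0, 0, 0, 1, 0, 0, 0.02, 0, 0, 0, 1, 0, 0, 0.006, 0, 0, 0, 1, 0, 0, 0, 0, 0, 0, 1, 0, 0, 0, 0, 0, 0, 1],
)

```text
clock: 34.45
eef_pos: [0.5479, -0.4368, 0.0273]
eef_rot: [[-0.0, 1.0, 0.001], [1.0, 0.0, -0.002], [-0.002, 0.001, -1.0]]
contact_force: [0.4, 0.5, -0.5]
gripper_width: 0.654
grasp_force: 20.0
```

move_arm(
  steps=[0, 0, 0.003, 0, 0, 0, 1, 0, 0, 0.002, 0, 0, 0, 1, 0, 0, 0, 0, 0, 0, 1, 0, 0, 0, 0, 0, 0, 1],
)

```text
clock: 34.95
eef_pos: [0.5473, -0.4361, 0.021]
eef_rot: [[-0.0, 1.0, -0.0], [1.0, 0.0, 0.0], [0.0, -0.0, -1.0]]
contact_force: [0.1, -0.1, -1.4]
gripper_width: 0.652
grasp_force: 20.0
```

move_arm(
  steps=[0, 0, 0, 0, 0, 0, 0.3, 0, 0, 0, 0, 0, 0, 0.15, 0, 0, 0, 0, 0, 0, 0.1, 0, 0, 0, 0, 0, 0, 0.1, 0, 0, -0.03, 0, 0, 0, 0.1, 0, 0, -0.06, 0, 0, 0, 0, 0, 0, -0.06, 0, 0, 0, 0],
)

```text
clock: 35.83
eef_pos: [0.547, -0.4358, 0.1723]
eef_rot: [[-0.0, 1.0, -0.001], [1.0, 0.0, 0.001], [0.001, -0.001, -1.0]]
contact_force: [1.0, -0.9, 0.4]
gripper_width: 1.0
grasp_force: 0.0
```

move_arm(
  steps=[0.05, -0.04, -0.02, 0, 0, 0, 0, 0.05, -0.03, 0, 0, 0, 0, 0, 0.05, 0, 0, 0, 0, 0, 0, 0.05, 0, 0, 0, 0, 0, 0, 0.05, 0, 0, 0, 0, 0, 0, 0, 0, 0, 0, 0, 0, 0],
)

```text
clock: 36.58
eef_pos: [0.48, -0.1868, 0.1898]
eef_rot: [[-0.004, 1.0, 0.0], [1.0, 0.004, 0.0], [0.0, 0.0, -1.0]]
contact_force: [0.1, -0.5, -1.0]
gripper_width: 0.999
grasp_force: 0.0
```

```bash
python3 - <<'E'
from h import *
p=vision.grab_frame("top"); q=vision.grab_frame("side"); print(readout.sense()["eef_pos"])
R=rect(p,.028);H=cv2.cvtColor(R,cv2.COLOR_RGB2HSV).astype(int); blobs((H[...,1]<70)&(H[...,2]>205))
for d in models.spot_point("needle_tool",q): print("n",at(q,d["centre"],.012)[:2],round(d["p"],2))
Q=cv2.resize(q["frame"][120:320,220:370],(450,600)); T=cv2.resize(p["frame"][160:300,340:480][:,:],(350,350)); T=np.vstack([T,np.zeros((250,350,3),np.uint8)])
cv2.imwrite("pics/s10.png",np.hstack([Q,T])[:,:,::-1])
E
```

```text
[ 0.48025478 -0.18970994  0.19000347]
  rect [ 0.4492 -0.017 ] sz mm 32.0 69.1 ang 36.9 circ [ 0.4488 -0.0168] 72.6
  rect [ 0.4533 -0.2797] sz mm 38.6 155.4 ang 35.8 circ [ 0.4572 -0.274 ] 156.6
  rect [ 0.548  -0.4368] sz mm 61.0 58.5 ang 90.0 circ [ 0.5481 -0.4372] 74.7
  rect [ 0.5102 -0.1893] sz mm 174.0 150.1 ang 34.6 circ [ 0.5095 -0.189 ] 217.4
  rect [ 0.5734 -0.0986] sz mm 34.6 163.2 ang 35.8 circ [ 0.5708 -0.102 ] 163.9
  rect [0.635  0.0432] sz mm 46.0 33.5 ang 90.0 circ [0.634  0.0445] 53.0
  rect [ 0.6775 -0.49  ] sz mm 71.1 23.3 ang 36.0 circ [ 0.6768 -0.4895] 71.1
n [0.47622693 0.07470676] 0.61
n [ 0.48559563 -0.02244441] 0.57
n [ 0.73896209 -0.30558137] 0.55
```

View pics/s10.png

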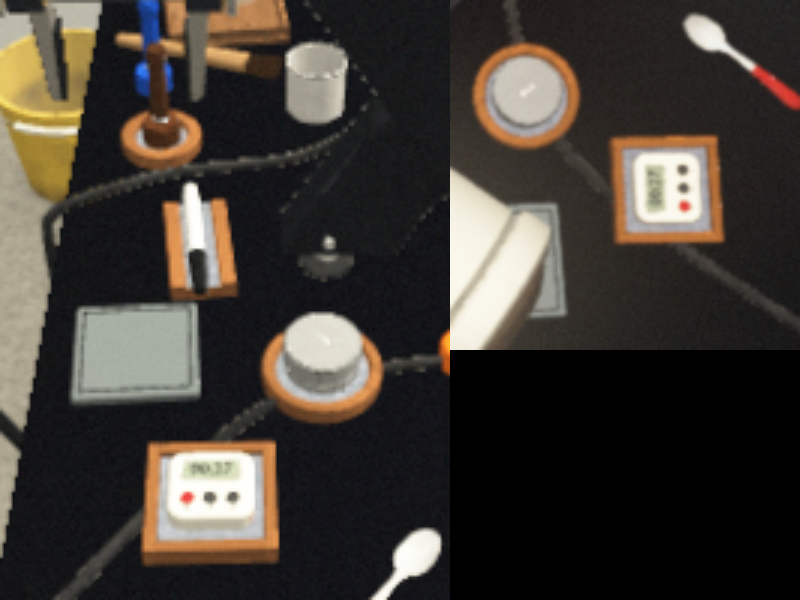

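All four tools are in their docks: timer at (0.548,-0.437), leveller centred, needle tool upright, marker in the groove. The cup hasn't been touched.

```bash
python3 -c "
from h import *
print(hand_in())"
```

```text
the job is handed in; nothing more can be done
None
```

I handed the job in at about 37 s of the 136 s allowed: in the last pictures all four tools sat in their own docks and the dosing cup stood untouched, but the hand-in returned no verdict.

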